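# Close the frame clamp past its spring catch

## Robot

A 6-joint arm with a two-finger parallel gripper is mounted at the origin on the work surface. World frame = base frame: x ahead of the robot, y to its left, z up, the work surface at z = 0. Lengths are in m, angles in rad, forces in N, time in s.
With the tool pointing down it reaches from about 0.4 to 0.825 m from the base axis. Payload 7 kg.
Tool frame: the origin (TCP) lies between the finger pads; the fingertips stand 22 mm ahead of it and the grasp point (between the pads) lies 3 mm ahead of it; z points along the fingers, y is the direction in which the jaws open and shut (so a half turn about z gives the same grasp; the last joint's range is limited). The gripper opens to 88 mm and grips with 3 to 60 N. Pads are 19 mm wide; open, the fingers measure 130 mm over their backs; the gripper's body (78 mm by 193 mm) begins 47 mm behind the grasp point.
Start: joints at [-0.883, 0.359, 0.012, 0, -1.224, -0.288], TCP at [0.263, -0.622, 0.249] pointing down, gripper open.
Joint ranges: [-3.07, 3.07], [-1.43, 2.12], [-1.02, 1.25], [-3.03, 1.67], [-3.05, -0], [-3.03, 3.03]. Speed limits (rad/s): [2.39, 2.39, 3.01, 3.14, 3.14, 3.14].

## Interface

Orientations are given as [roll, pitch, yaw] about the fixed x, y, z axes, in that order (R = Rz(yaw) Ry(pitch) Rx(roll)).
In Python, from station import arm, optics gives the robot as it stands. The module is installed in compiled form; this text tells all that it offers.
- The arm moves only by the tool jog_arm, never from a script. Its argument "motion" is a list that holds one entry, the list of rows, each a list of 7 numbers: the shift along the tool's x, y, z in m, then the turn, a rotation vector about the tool's x, y, z in degrees, then the finger opening in m, from 0 to 0.0876. In form: [[[x, y, z, rx, ry, rz, grip], ...]]. A call has 1 to 8 rows; each row is the pose to reach, as a shift and turn from the pose measured when the call began, along the tool's axes at that moment; what a row does not reach only later rows make up. A row lasts 1/10 s, in which the tool goes at most 50 mm and 8.59 degrees, less where a joint would pass 70% of its speed; a pose out of reach is approached as far as the arm can. A call with a gripper value outside its range is refused whole. The fingers move at their own pace and stop on an object; "newtons" is the grip in N (left out, the last holds). Time passes only in rows, so rows that repeat a pose let the fingers close. It gives the time, the measured TCP pose, the force and the opening at its end, in the units of the state.
- arm.get_state(): the state, without advancing time (a new reading comes with each control period).
- optics.grab_frame(name): name is "side" or "top"; returns the picture (420x560x3 uint8, red, green, blue); there is no depth.
- optics.camera_model(name): a dict with "mtx" (3x3 intrinsics, pixels), "R" (3x3) and "t" (3): a world point X has camera coordinates R X + t. Camera axes: x right, y down, z forward; pixel columns grow to the right and rows downward; lengths in m; the calibration is good to about 2 mm. A picture is of the moment at which its call begins. camera_model takes no time and is no camera call.
- arm.job_done(): hands the job in, once; it reports no verdict.
The state is a dict: "t": time; "q": joint angles; "qd": joint speeds; "joint_efforts": joint torques, N m; "eef_pos": TCP position; "ee_rot": TCP orientation; "force": force on the tool from outside, world axes, zero at the start; "moment": the same for the moment, N m; "width": finger opening in m.
Only numpy, scipy, OpenCV 4.12 (cv2) and the standard library are available. Lean on these libraries where they do the work, as an engineer would, in place of code of your own. Each camera call takes 0.05 s, during which the arm holds its last target.

## Task

Close the sliding frame clamp on the bench: with the fingertips press the steel spring catch down in the opening of the carriage and, keeping it down, push the carriage along by its wooden bar until its rear bar has gone over the catch, the jaw is fully home against the picture-frame moulding and the catch has sprung up again behind the carriage. Leave the jar, the tape roll and the brush where they are.

Things in the scene. Friction and masses are not known exactly. Their poses are not given: they have to be found in the camera images.
- clamp: Fixed wooden board 130 x 315 mm (x by y), 20 mm thick, with two aluminium guides 14 mm high along it (outer faces at x = +-59 mm). Origin: on its centre line, at bench level; z up. Own +y is the way the carriage is pushed. A dark frame moulding 220 mm long, up to 36 mm above the board, lies across it at y = 108 to 150 mm.
- carriage (a joint): How far the carriage has slid along the clamp's +y (m), friction about 2 N: starts at 0 to 0.006; with the catch up it is blocked at 0.010; above about 0.015 its rear bar lies over the catch and itself keeps it down; past 0.110 the catch springs up behind it; 0.118 is the end, the cork on the moulding. The carriage is a dark steel frame 88 x 120 mm, captive between the guides.
- rear_bar (a point): Middle of the top of the carriage's rear cross bar: 20 mm above the board, bar 20 mm long in y (y = -130 to -110 mm in the clamp's frame at joint 0), underside 9 mm above the board. The catch must be at least 9.5 mm down for it to pass over. Between it and the push bar is an opening 70 mm long (y), 62 mm wide, with 20 mm high side plates; the catch stands in it.
- push_face (a point): Middle of the push bar's face that looks into the opening along the clamp's -y (the face to push on, 88 mm wide): 34 mm above the board, at y = -40 mm + carriage joint in the clamp's frame. The push bar is light wood with a cork jaw in front, together 30 mm thick, across the carriage's front; underside 22 mm, top 46 mm above the board.
- catch (a joint): How far the spring catch is pressed down (m): 0 up, 0.014 at its hard stop. The spring pushes back with about 2 N at the start and 5 N at 9 mm, 6.5 N at the stop (any spot of the top may be pressed, it sinks straight down).
- catch_top (a point): Middle of the catch's flat top. The catch is a steel bar 24 mm wide and 80 mm long, moving only up and down, on the clamp's centre line from y = -100 to -20 mm in its frame; when up, its top is 18 mm above the board, 38 mm above the bench. Its front part reaches under the push bar, which passes freely above it.
- jar: Bystander: glass jar with a steel lid, diameter 58 mm, 75 mm high, standing beside the clamp. Origin: centre of its underside.
- tape: Bystander: roll of paper tape lying flat, outer diameter 90 mm, 25 mm high. Origin: centre of its underside.
- brush: Bystander: brush 160 mm long lying beside the clamp on the side of its own -x, roughly along it. Origin: at the middle of its length, about at its underside; own x runs from handle to bristles.

How it is judged:
On the way, in this order (a step that is already met when the one before it is completed fails the run):
1. a fingertip has the catch pressed down (at least 9 mm) while the carriage still stands before it (value of joint catch above 0.009 m and contact force between the fingers and catch above 0.5 N and value of joint carriage below 0.02 m), for 0.05 s.
2. the carriage is being pushed over the catch, which is down (value of joint carriage above 0.035 m and value of joint catch above 0.007 m and contact force between the fingers and carriage above 0.2 N), for 0.05 s.
At the end, for the whole second after the job is handed in: The carriage is at the moulding (at most 5 mm short of its end, joint above 0.113), at rest, the catch is up again behind it (within 2 mm of its top), and the jar, tape and brush are within 30 mm of where they were (value of joint carriage above 0.113 m and value of joint catch below 0.002 m and velocity of joint carriage between -0.01 and 0.01 m/s and distance of each of jar, tape, brush from where it was at the start of the episode below 0.03 m); the robot touches nothing.
It fails at once if the jar is lifted, carried or pushed more than 30 mm from its place (distance of jar from where it was at the start of the episode above 0.03 m).
It fails at once if the tape is lifted, carried or pushed more than 30 mm from its place (distance of tape from where it was at the start of the episode above 0.03 m).
It fails at once if the brush is lifted, carried or pushed more than 30 mm from its place (distance of brush from where it was at the start of the episode above 0.03 m).
It fails at once if the jar is knocked over (angle between jar's own z axis and vertical above 0.5 rad).
It also fails if it takes over 35 s, if anything falls off the work surface, if the arm or the gripper's body presses on something with over 40 N, if the wrist force passes 120 N, or if a joint passes its speed limit or range.

## Working session

There is one attempt and no reset: what is moved stays moved. The work goes in short steps, Python scripts to look and compute and a tool call to move; the robot and the scene stay as the last step left them, time stands still between calls to the robot, and variables do not carry over. Pictures are saved under pics/ and viewed, and the job is handed in when it is done.

Besides the shell and the picture viewer there is one more tool, called as name([rows], argument=value, ...), one row to a line, values as JSON. jog_arm: Moves the arm, as the interface text tells. Its arguments: {"type":"object","properties":{"motion":{"type":"array","items":{"type":"array","items":{"type":"array","items":{"type":"number"}}}},"newtons":{"type":"number"}},"required":["motion"]}

```bash
mkdir -p pics; python3 - <<'E'
from station import arm, optics
import cv2,numpy as np
for n in("side","top"):
    f=optics.grab_frame(n); cv2.imwrite(f"pics/{n}0.png",f[:,:,::-1])
    m=optics.camera_model(n); print(n,m, -m["R"].T@m["t"])
print(arm.get_state())
E
```

```text
side {'mtx': array([[414.84073903,   0.        , 279.36675626],
       [  0.        , 414.84073903, 204.96853321],
       [  0.        ,   0.        ,   1.        ]]), 'R': array([[ 0.82391613, -0.56671071, -0.00109038],
       [-0.35186811, -0.51005564, -0.78487711],
       [ 0.44424211,  0.64705658, -0.61965049]]), 't': array([-0.51504625,  0.26342169,  0.43001136])} [ 0.32601545 -0.43576419  0.47264881]
top {'mtx': array([[533.97063372,   0.        , 281.62966128],
       [  0.        , 533.97063372, 200.70581334],
       [  0.        ,   0.        ,   1.        ]]), 'R': array([[-0.00407184, -0.99998436,  0.00383518],
       [-0.98087791,  0.00324771, -0.19459698],
       [ 0.19458148, -0.00455421, -0.98087579]]), 't': array([-0.00899639,  0.62176294,  0.8733955 ])} [ 0.43989031 -0.00703793  0.97772019]
{'t': 0.1, 'q': array([-8.82897369e-01,  3.59283015e-01,  1.11531684e-02, -3.29405276e-04,
       -1.22412681e+00, -2.88136765e-01]), 'qd': array([ 7.92833244e-05, -2.59904218e-03,  3.11398969e-03,  2.70454213e-03,
       -1.87141730e-03, -1.46888497e-04]), 'joint_efforts': array([-1.72937991e-03, -5.84159482e+01,  2.93752044e+01,  7.01564670e+00,
        1.02059939e-02, -4.63339745e-05]), 'eef_pos': array([ 0.26254996, -0.62139146,  0.24773463]), 'ee_rot': array([ 3.14010452e+00, -1.18100228e-04, -2.74194252e+00]), 'force': array([ 0.16957285, -0.01722183,  0.72801334]), 'moment': array([ 0.01504547, -0.00266297,  0.03498393]), 'width': 0.0874380117470946}
```

View pics/top0.png

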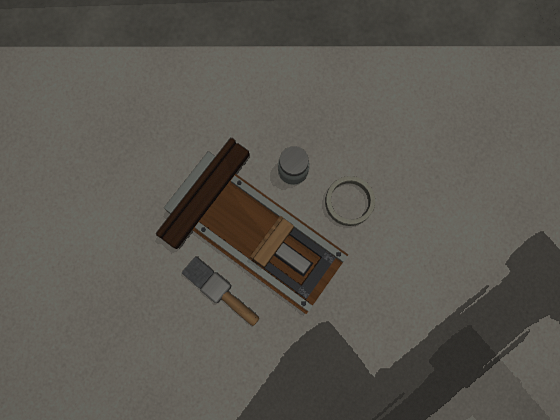

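View pics/side0.png

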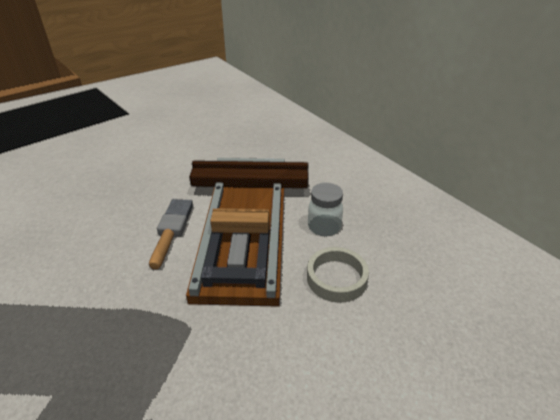

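The top view shows the clamp running up-left: the rear end is near (325,285) and the moulding near (203,193). The jar is at (293,165), the tape at (348,201) and the brush at (218,290). Next I'll enlarge both views.

```bash
python3 - <<'E'
import cv2
a=cv2.imread("pics/top0.png")[125:325,150:360]
cv2.imwrite("pics/top0c.png",cv2.resize(cv2.convertScaleAbs(a,alpha=1.6),None,fx=3,fy=3,interpolation=2)[:600])
a=cv2.imread("pics/side0.png")[150:310,140:380]
cv2.imwrite("pics/side0c.png",cv2.resize(cv2.convertScaleAbs(a,alpha=1.4),None,fx=3.33,fy=3.33,interpolation=2)[:600,:800])
E
```

```text
(no output)
```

View pics/top0c.png

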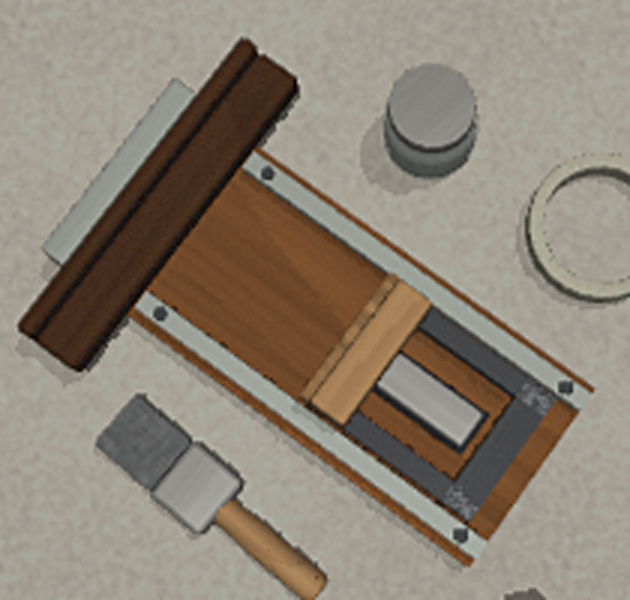

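View pics/side0c.png

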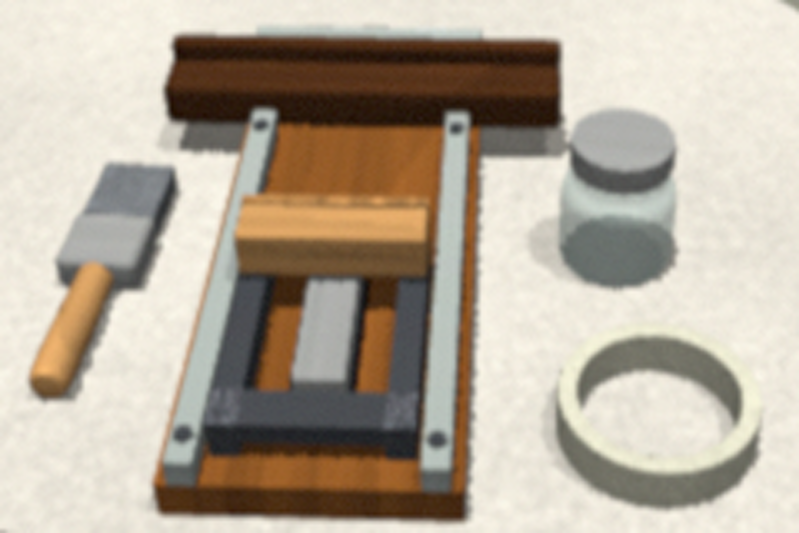

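```bash
cat > h.py <<'E'
import numpy as np
from station import optics
CM={n:optics.camera_model(n) for n in("side","top")}
def proj(n,X):
    m=CM[n]; c=np.asarray(X)@m["R"].T+m["t"]; p=c@m["mtx"].T; return p[...,:2]/p[...,2:]
def unproj(n,uv,z):
    m=CM[n]; d=m["R"].T@np.linalg.solve(m["mtx"],[uv[0],uv[1],1]); o=-m["R"].T@m["t"]; return o+d*(z-o[2])/d[2]
E
cat > fit.py <<'E'
from h import *
from scipy.optimize import least_squares
T=lambda u,v:(150+u/3,125+v/3); S=lambda u,v:(140+u/3.33,150+v/3.33)
# cam,pix, x, y, z, jflag, bflag
P=[("top",T(487,414),12,-100,38,0,0),("top",T(461,449),-12,-100,38,0,0),
("top",T(430,297),44,-40,66,1,0),("top",T(343,424),-44,-40,66,1,0),
("top",T(392,275),44,-10,66,1,0),("top",T(303,400),-44,-10,66,1,0),
("top",T(593,390),65,0,20,0,1),("top",T(470,565),-65,0,20,0,1),
("top",T(512,398),31,-110,40,1,0),
("side",S(352,383),12,-100,38,0,0),("side",S(292,383),-12,-100,38,0,0),
("side",S(428,237),44,-40,66,1,0),("side",S(237,235),-44,-40,66,1,0),
("side",S(428,273),44,-40,42,1,0),("side",S(239,275),-44,-40,42,1,0),
("side",S(465,492),65,0,20,0,1),("side",S(158,487),-65,0,20,0,1),
("side",S(418,430),44,-130,40,1,0),("side",S(205,425),-44,-130,40,1,0)]
def W(p,x,y,z):
    c,s=np.cos(p[2]),np.sin(p[2]); return [p[0]+c*x-s*y,p[1]+s*x+c*y,z]
def res(p):
    r=[]
    for n,uv,x,y,z,j,b in P:
        yy=(p[4] if b else y/1000+j*p[3]); r.append(proj(n,W(p,x/1000,yy,z/1000))-uv)
    return np.ravel(r)
if __name__=="__main__":
    o=least_squares(res,[.45,.03,-.9,.003,-.157],loss="soft_l1",x_scale=[.01,.01,.1,.01,.01])
    print(o.x,np.degrees(o.x[2])); print(o.fun.reshape(-1,2).round(1))
    for n,X in(("catchtop rear",(0,-.1,.038)),("push",(0,-.04+o.x[3],.054))): print(n,W(o.x,*X))
E
python3 fit.py
python3 - <<'E'
from h import *
print(unproj("top",(293,157),.075),unproj("top",(348,201),.02))
E
```

```text
[ 0.56558366  0.02174916 -0.62404874  0.00327691 -0.14296454] -35.75535922617106
[[ 0.9 -1.2]
 [ 1.7 -1.7]
 [ 1.4 -0.1]
 [ 0.5 -0.7]
 [-0.1 -2.7]
 [-0.4 -3. ]
 [ 1.5 -2.6]
 [ 0.9 -0.7]
 [ 2.  -2.6]
 [-2.4 -0.2]
 [-1.1 -0.4]
 [-1.3  0.3]
 [-2.2  0.1]
 [-1.   1.3]
 [-1.1 -0.1]
 [ 0.1 -0.3]
 [-2.  -0.3]
 [-0.8 -0.7]
 [-0.6 -0.2]]
catchtop rear [np.float64(0.507151105261182), np.float64(-0.059402769845625134), 0.038]
push [np.float64(0.5441254249729521), np.float64(-0.0080523301877851), 0.054]
[ 0.69697221 -0.03146962  0.075     ] [ 0.62892769 -0.13288999  0.02      ]
```

```bash
cat > go.py <<'E'
import sys
from h import *
from station import arm
from scipy.spatial.transform import Rotation as Ro
# target in clamp frame: y_clamp, z_tcp (m), x_clamp
C=np.array([.5656,.0217]); YAW=-.6240
def target(yc,z,xc=0.):
    c,s=np.cos(YAW),np.sin(YAW); return np.array([C[0]+c*xc-s*yc,C[1]+s*xc+c*yc,z])
def delta(yc,z,xc=0.):
    st=arm.get_state(); R=Ro.from_euler("xyz",st["ee_rot"])
    Rt=Ro.from_euler("xyz",[np.pi,0,YAW-np.pi/2])
    print("t",st["t"],"pos",st["eef_pos"].round(4),"rot",st["ee_rot"].round(4),"F",st["force"].round(2),"w",round(st["width"],4))
    d=st["eef_pos"][:2]-C; print("clamp xy of tcp", (d@[np.cos(YAW),np.sin(YAW)]).round(4),(d@[-np.sin(YAW),np.cos(YAW)]).round(4))
    print("shift",R.inv().apply(target(yc,z,xc)-st["eef_pos"]).round(4),"rot deg",np.degrees((R.inv()*Rt).as_rotvec()).round(2))
if __name__=="__main__": delta(*map(float,sys.argv[1:]))
E
python3 go.py -.057 .2
```

```text
t 0.1 pos [ 0.2625 -0.6214  0.2477] rot [ 3.1401e+00 -1.0000e-04 -2.7419e+00] F [ 0.17 -0.02  0.73] w 0.0874
clamp xy of tcp 0.1298 -0.699
shift [-0.4807  0.4448  0.0483] rot deg [ 8.000e-02  2.000e-02 -3.135e+01]
```

jog_arm([
  [[-0.034,0.032,0,0,0,-2.5,0],[-0.07,0.064,0,0,0,-5,0],[-0.104,0.096,0,0,0,-7,0],[-0.138,0.127,0,0,0,-9,0],[-0.172,0.159,0,0,0,-11.2,0],[-0.206,0.191,0,0,0,-13.4,0],[-0.24,0.222,0,0,0,-15.7,0],[-0.274,0.254,0,0,0,-18,0]],
], newtons=10)

```text
t: 0.9
eef_pos: [0.4163, -0.279, 0.248]
ee_rot: [3.14, 0.0, -2.426]
force: [1.1, -0.5, -0.7]
width: 0.029
```

```bash
python3 go.py -.057 .16
```

```text
t 0.9 pos [ 0.4163 -0.279   0.248 ] rot [ 3.1400e+00  4.0000e-04 -2.4262e+00] F [ 1.12 -0.52 -0.71] w 0.029
clamp xy of tcp 0.0546 -0.3312
shift [-0.2544  0.1159  0.0882] rot deg [  0.09   0.03 -13.26]
```

jog_arm([
  [[-0.045,0.02,0,0,0,-2.5,0],[-0.09,0.04,0,0,0,-5,0],[-0.135,0.06,0.0,0,0,-7.5,0],[-0.18,0.08,0.0,0,0,-10,0],[-0.22,0.1,0.02,0,0,-12,0],[-0.254,0.116,0.04,0.09,0.03,-13.26,0],[-0.254,0.116,0.088,0.09,0.03,-13.26,0],[-0.254,0.116,0.088,0.09,0.03,-13.26,0]],
])

```text
t: 1.7
eef_pos: [0.5281, -0.0242, 0.1547]
ee_rot: [3.134, -0.007, -2.194]
force: [-1.2, -1.3, -0.6]
width: 0.0006
```

```bash
python3 go.py -.057 .11; python3 - <<'E'
from station import optics
import cv2
for n in("side","top"):
    f=optics.grab_frame(n)[:,:,::-1]
    a=f[150:310,140:380] if n=="side" else f[125:325,150:360]
    cv2.imwrite(f"pics/{n}1.png",cv2.resize(cv2.convertScaleAbs(a,alpha=1.4),None,fx=3,fy=3,interpolation=2))
E
```

```text
t 1.7 pos [ 0.5281 -0.0242  0.1547] rot [ 3.1341 -0.0074 -2.194 ] F [-1.2  -1.28 -0.64] w 0.0006
clamp xy of tcp -0.0036 -0.0592
shift [-0.0025 -0.0039  0.0446] rot deg [ 0.43 -0.42  0.04]
```

View pics/side1.png

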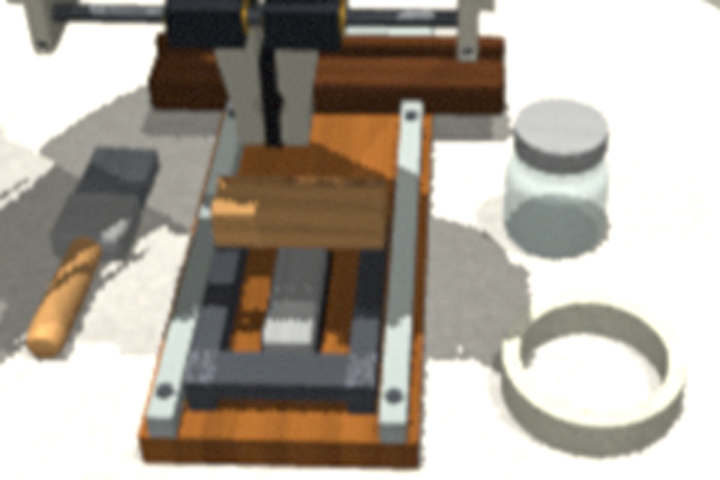

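View pics/top1.png

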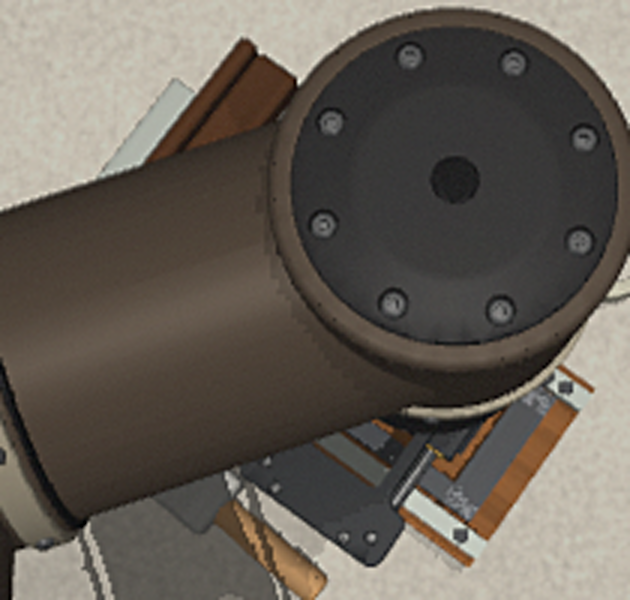

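```bash
python3 - <<'E'
from h import *
p=proj("side",np.array([.5281,-.0242,.1327])); print(p,(p-[140,150])*3)
import sys; sys.argv=['']
from go import target
for y in(-.0665,-.0475):
  for x in (-.021,.021): print(x,y,((proj("side",target(y,.1327,x))-[140,150])*3).round(1), ((proj("side",target(y,.038,x))-[140,150])*3).round(1))
E
```

```text
[230.78711508 194.56715473] [272.36134523 133.70146419]
-0.021 -0.0665 [232.1 143. ] [249.9 294.3]
0.021 -0.0665 [325.  144.1] [334.1 295.5]
-0.021 -0.0475 [237.8 118.1] [254.6 268.2]
0.021 -0.0475 [328.3 119.2] [336.8 269.3]
```

Side view: the closed fingertips' lower edge sits at about crop pixel (277,145). Kinematics predicts (271,144), so the camera reads about 2 px to the right. The clamp fit residuals show the same bias, so the fit holds in the robot's frame. Now I'll descend over the catch.

jog_arm([
  [[-0.0025,-0.004,0.02,0.43,-0.42,0,0],[-0.0025,-0.004,0.05,0.43,-0.42,0,0],[-0.0025,-0.004,0.07,0.43,-0.42,0,0],[-0.0025,-0.004,0.08,0.43,-0.42,0,0],[-0.0025,-0.004,0.08,0.43,-0.42,0,0],[-0.0025,-0.004,0.08,0.43,-0.42,0,0]],
])

```text
t: 2.4
eef_pos: [0.5371, -0.0257, 0.0819]
ee_rot: [-3.134, 0.006, -2.195]
force: [0.4, -0.0, 0.5]
width: 0.0005
```

```bash
python3 go.py -.057 .048; python3 - <<'E'
from station import optics
import cv2
for n in("side",):
    f=optics.grab_frame(n)[:,:,::-1]
    a=f[150:310,140:380]
    cv2.imwrite(f"pics/{n}2.png",cv2.resize(cv2.convertScaleAbs(a,alpha=1.4),None,fx=3,fy=3,interpolation=2))
E
```

```text
t 2.4 pos [ 0.5371 -0.0257  0.0819] rot [-3.1335  0.0063 -2.1945] F [ 0.45 -0.02  0.49] w 0.0005
clamp xy of tcp 0.0046 -0.0551
shift [0.0021 0.0049 0.0339] rot deg [-0.46  0.36  0.01]
```

View pics/side2.png

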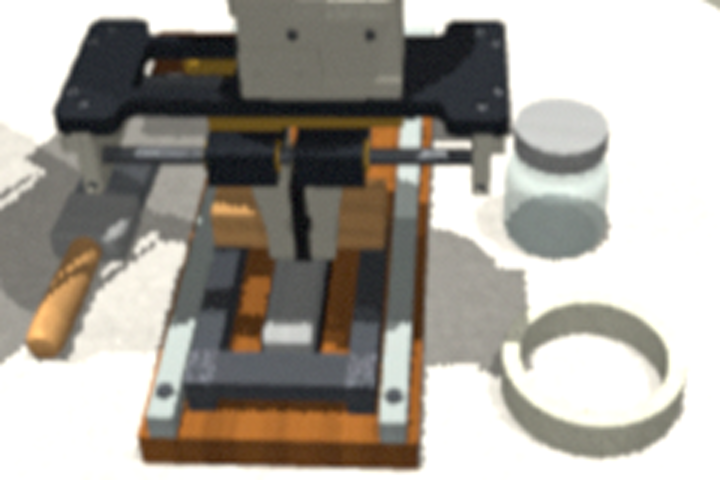

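The fingers at crop (300,255) sit centred over the catch, which spans about 275–328 px. They are clear of the push bar, so I'll press now.

jog_arm([
  [[0.002,0.005,0.01,-0.46,0.36,0,0],[0.002,0.005,0.02,-0.46,0.36,0,0],[0.002,0.005,0.025,-0.46,0.36,0,0],[0.002,0.005,0.029,-0.46,0.36,0,0],[0.002,0.005,0.0315,-0.46,0.36,0,0],[0.002,0.005,0.0335,-0.46,0.36,0,0],[0.002,0.005,0.0335,-0.46,0.36,0,0],[0.002,0.005,0.0335,-0.46,0.36,0,0]],
])

```text
t: 3.25
eef_pos: [0.5322, -0.0241, 0.0485]
ee_rot: [3.142, 0.0, -2.194]
force: [-2.6, 2.5, 5.7]
width: 0.0003
```

```bash
python3 go.py -.057 .048; python3 - <<'E'
from station import optics
import cv2
for n in("side",):
    f=optics.grab_frame(n)[:,:,::-1]
    a=f[150:310,140:380]
    cv2.imwrite(f"pics/{n}3.png",cv2.resize(cv2.convertScaleAbs(a,alpha=1.4),None,fx=3,fy=3,interpolation=2))
E
```

```text
t 3.25 pos [ 0.5322 -0.0241  0.0485] rot [ 3.1416e+00  3.0000e-04 -2.1943e+00] F [-2.59  2.48  5.69] w 0.0003
clamp xy of tcp -0.0004 -0.0567
shift [ 0.0003 -0.0004  0.0005] rot deg [0.   0.02 0.03]
```

View pics/side3.png

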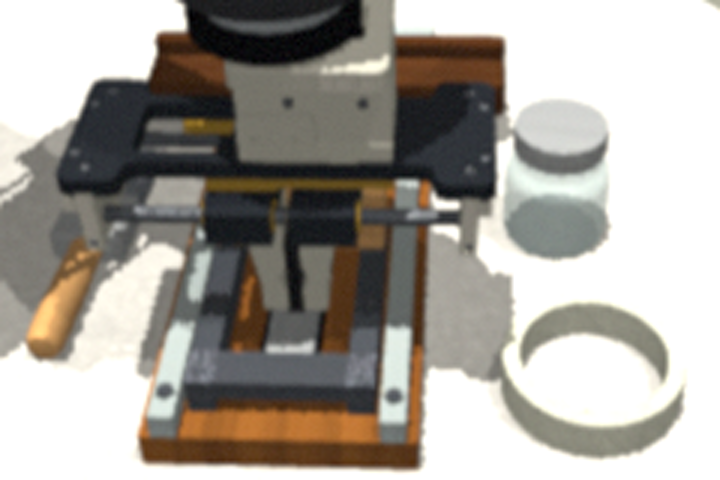

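The fingers are on the catch and it is down: Fz is 5.7 N, the tip is at z = 26.5 mm (about 11.5 mm of travel), and its rear top edge has dropped in the picture. Now I'll push along tool -x and keep it pressed.

jog_arm([
  [[-0.005,0,0.001,0,0,0,0],[-0.01,0,0.001,0,0,0,0],[-0.015,0,0.001,0,0,0,0],[-0.02,0,0.001,0,0,0,0],[-0.025,0,0.001,0,0,0,0],[-0.03,0,0.001,0,0,0,0],[-0.035,0,0.001,0,0,0,0],[-0.04,0,0.001,0,0,0,0]],
])

```text
t: 4.1
eef_pos: [0.5545, 0.007, 0.0475]
ee_rot: [3.141, -0.003, -2.195]
force: [-2.0, -6.7, 6.3]
width: 0.0008
```

```bash
python3 go.py .0 .048; python3 - <<'E'
from station import optics
import cv2
for n in("side",):
    f=optics.grab_frame(n)[:,:,::-1]
    a=f[150:310,140:380]
    cv2.imwrite(f"pics/{n}4.png",cv2.resize(cv2.convertScaleAbs(a,alpha=1.4),None,fx=3,fy=3,interpolation=2))
E
```

```text
t 4.1 pos [0.5545 0.007  0.0475] rot [ 3.1407e+00 -2.6000e-03 -2.1947e+00] F [-2.01 -6.67  6.34] w 0.0008
clamp xy of tcp -0.0004 -0.0184
shift [-0.0184 -0.0004 -0.0005] rot deg [ 0.05 -0.15  0.01]
```

View pics/side4.png

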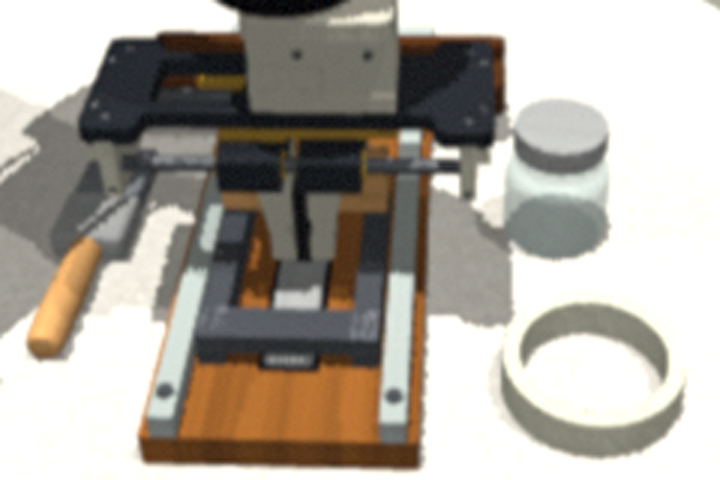

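The carriage has slid about 30 mm. Its rear bar at crop (285,335) is now over the catch, whose end shows behind it at (290,358). I'll keep pushing.

jog_arm([
  [[-0.007,0,0,0,0,0,0],[-0.014,0,0,0,0,0,0],[-0.021,0,-0.001,0,0,0,0],[-0.028,0,-0.001,0,0,0,0],[-0.035,0,-0.001,0,0,0,0],[-0.042,0,-0.001,0,0,0,0],[-0.049,0,-0.001,0,0,0,0],[-0.056,0,-0.001,0,0,0,0]],
])

```text
t: 4.95
eef_pos: [0.5867, 0.0518, 0.0478]
ee_rot: [3.14, -0.005, -2.195]
force: [-0.6, -5.6, 2.4]
width: 0.0006
```

```bash
python3 go.py .0685 .048
```

```text
t 4.95 pos [0.5867 0.0518 0.0478] rot [ 3.1398 -0.0053 -2.1951] F [-0.61 -5.58  2.42] w 0.0006
clamp xy of tcp -0.0004 0.0368
shift [-0.0317 -0.0004 -0.0004] rot deg [ 0.1  -0.3  -0.02]
```

Next is about 32 mm more to the end, slower, and slightly past it so the jaw seats.

jog_arm([
  [[-0.005,0,0,0,0,0,0],[-0.01,0,0,0,0,0,0],[-0.015,0,0,0,0,0,0],[-0.02,0,0,0,0,0,0],[-0.025,0,0,0,0,0,0],[-0.029,0,0,0,0,0,0],[-0.032,0,0,0,0,0,0],[-0.032,0,0,0,0,0,0]],
])

```text
t: 5.75
eef_pos: [0.6056, 0.0781, 0.0474]
ee_rot: [3.14, -0.005, -2.195]
force: [0.4, -0.7, -0.1]
width: 0.0004
```

```bash
python3 go.py .0685 .048; python3 - <<'E'
from station import optics
import cv2
for n in("side",):
    f=optics.grab_frame(n)[:,:,::-1]
    a=f[150:310,140:380]
    cv2.imwrite(f"pics/{n}5.png",cv2.resize(cv2.convertScaleAbs(a,alpha=1.4),None,fx=3,fy=3,interpolation=2))
E
```

```text
t 5.75 pos [0.6056 0.0781 0.0474] rot [ 3.1397 -0.0051 -2.195 ] F [ 0.44 -0.69 -0.07] w 0.0004
clamp xy of tcp -0.0005 0.0692
shift [ 0.0007 -0.0005 -0.0006] rot deg [ 0.11 -0.29 -0.01]
```

View pics/side5.png

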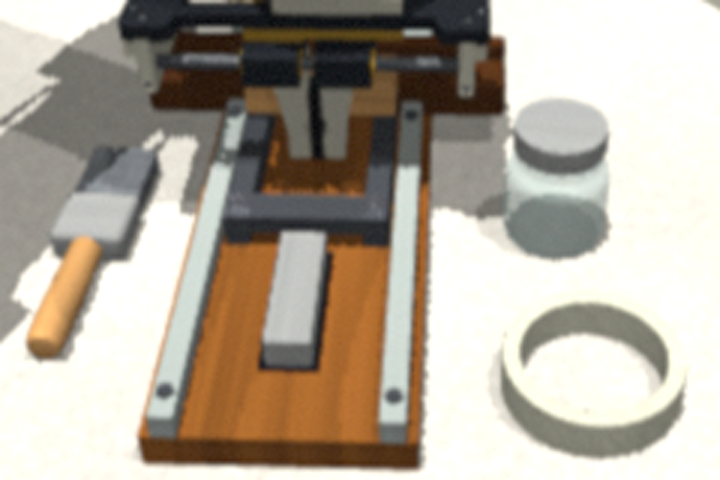

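The catch is up behind the rear bar. Push force is near zero, so I'll press a few mm further to confirm the jaw is fully home.

jog_arm([
  [[-0.001,0,0,0,0,0,0],[-0.002,0,0,0,0,0,0],[-0.003,0,0,0,0,0,0],[-0.004,0,0,0,0,0,0],[-0.004,0,0,0,0,0,0]],
])

```text
t: 6.3
eef_pos: [0.6057, 0.0785, 0.0474]
ee_rot: [3.138, -0.01, -2.196]
force: [-4.9, -13.0, 6.8]
width: 0.0005
```

```bash
python3 go.py .0685 .048
```

```text
t 6.3 pos [0.6057 0.0785 0.0474] rot [ 3.138  -0.0103 -2.1962] F [ -4.94 -12.97   6.8 ] w 0.0005
clamp xy of tcp -0.0007 0.0696
shift [ 0.0011 -0.0007 -0.0006] rot deg [ 0.2  -0.59 -0.08]
```

The force rose to 14 N with only 0.4 mm of movement, so the jaw is against the moulding. Now I'll back off and lift.

jog_arm([
  [[0.006,0,0,0,0,0,0],[0.014,0,0,0,0,0,0],[0.016,0,-0.01,0,0,0,0],[0.016,0,-0.05,0,0,0,0],[0.016,0,-0.09,0,0,0,0],[0.016,0,-0.13,0,0,0,0],[0.016,0,-0.16,0,0,0,0],[0.016,0,-0.16,0,0,0,0]],
])

```text
t: 7.1
eef_pos: [0.6004, 0.0676, 0.2139]
ee_rot: [-3.139, -0.002, -2.195]
force: [0.4, -0.3, -0.3]
width: 0.0004
```

```bash
python3 go.py .0685 .048; python3 - <<'E'
from station import optics
import cv2
f=optics.grab_frame("side")[:,:,::-1]
a=f[150:310,140:380]
cv2.imwrite("pics/side6.png",cv2.resize(cv2.convertScaleAbs(a,alpha=1.4),None,fx=3,fy=3,interpolation=2))
cv2.imwrite("pics/top6.png",optics.grab_frame("top")[:,:,::-1])
E
```

```text
t 7.1 pos [0.6004 0.0676 0.2139] rot [-3.1391e+00 -2.2000e-03 -2.1949e+00] F [ 0.38 -0.25 -0.33] w 0.0004
clamp xy of tcp 0.0014 0.0576
shift [-0.0113  0.0018  0.1659] rot deg [-0.14 -0.13 -0.  ]
```

View pics/side6.png

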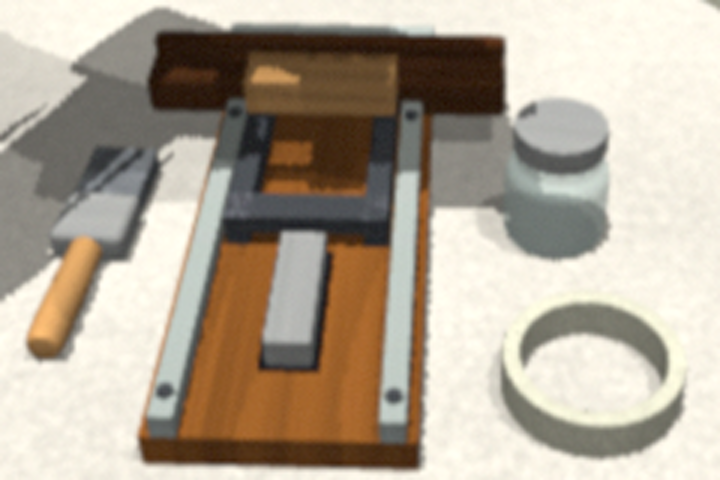

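The push bar at crop (320,80) is against the moulding, and the catch at (295,300) is fully up behind the rear bar. The jar, tape and brush are in their original pixels, and the arm is clear. Handing in.

```bash
python3 -c "
from station import arm
s=arm.get_state(); print(abs(s['qd']).max(), s['force']); print(arm.job_done())"
```

```text
0.03394873996201058 [-0.15185189  0.83989358 -0.09815614]
the job is handed in; nothing more can be done
None
```

The clamp is closed. I pressed the catch down about 11.5 mm with the closed fingertips, pushed the carriage by its wooden bar over the catch and on to the moulding, then backed off and lifted clear. I handed in just after 7.1 s; no verdict was reported.

**Final checks:**
- **Carriage:** the last push met about 14 N with only 0.4 mm of movement. The fingertip position then put the carriage joint at about 0.118–0.119 m, taken from the tool position and not measured directly.
- **Catch:** its top edge is at the same pixels as before pressing, so it is up behind the rear bar.
- **Jar, tape and brush:** they are at the same pixels as before in the side view. I did not check them in the final top view.
- **Robot:** tool at z = 0.214 m, touching nothing, with force readings under 1 N.

**Disagreement:** the two cameras disagreed by about 2–3 px in the clamp fit. The fingers showed a similar offset in the side view, so I kept the fit.

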